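# Fold away the flux-spatter guard

## Task

The soldering is done: fold the three-leaf spatter guard away. First swing the loose end leaf in flat against the middle leaf, then fold those two together against the fixed leaf so that the end leaf lies sandwiched between, and last flip the clip on the fixed leaf over the stack and press it fully down. Leave the tools and parts lying around it where they are.

Things in the scene. Friction and masses are not known exactly. Their poses are not given: they have to be found in the camera images.
- guard: spatter guard of grey sheet metal with aluminium edges: three upright 5 mm leaves (6.5 over the edging), from 12 to 124 mm above the desk, in a U open to the robot; left the fixed leaf (on a heavy foot, immovable), middle leaf behind, end leaf right. Origin on the desk at the middle of the U; x along the fixed leaf to its hinge, y out to the left. Fixed leaf: mid-plane y = 75, x = -70 to 70 mm
- hinge_1 (a point): axis of hinge 1 (fixed leaf to middle leaf) at top-edge height: x = 80, y = 66 mm in the guard's axes, so 9 mm inside the fixed leaf's mid-plane. Axes as guard.
- fixed_end (a point): free end of the fixed leaf, on its top edge, in its mid-plane: x = -70, y = 75 mm in the guard's axes. Axes as guard.
- hinge_2 (a point): axis of hinge 2 (middle leaf to end leaf) at top-edge height; moves with the middle leaf. Axes of the middle leaf: x from here along the leaf to hinge 1 (which is at x = 158, y = 4.5 mm), y to the inside of the guard. The middle leaf's mid-plane is at y = -4.5 mm, its panel at x = 8 to 148 mm (140 mm long)
- end_edge (a point): mid-thickness of the end leaf at its free edge, top edge. Axes of the end leaf: x from hinge 2 to the free edge, y normal to its outer face (push there along -y to fold it in). The axis of hinge 2 is at x = -138, y = -4.5 mm from here; the panel runs from 8 to 138 mm from that axis (130 mm long)
- clip_pin (a point): pin of the drop-over clip: 4 mm above the fixed leaf's top edge, 7.5 mm outside its mid-plane, 40 mm from its free end. The clip is a bent steel strip 36 mm wide: an arm 35 mm long from the pin, then a lip square to it, 12 mm, and an 8 mm outward flare. Open, it leans up and outward (to +y), its elbow 30 to 34, its tip up to 41 mm above the pin. Axes as guard.
- clip_lip (a point): on the clip's lip, 35 mm from the pin along the arm and 5 mm down the lip; moves with the clip. Shut: at 35 mm along -y and 5 mm below the pin
- guard_middle (a joint): middle leaf about hinge 1, rad: 0 = folded home, parallel to the fixed leaf with the end leaf between (mid-planes then 9 mm apart, stack 23 mm thick); 1.57 = square to it; stop at 1.85. Grows counter-clockwise from above. Stiff friction hinge, 0.35 N m: stays where left
- guard_end (a joint): end leaf about hinge 2, rad: 0 = folded flat on the middle leaf's inner face (its stop; 4 mm gap remains); 1.57 = square to it. Grows counter-clockwise from above. Friction hinge, 0.12 N m, lighter than hinge 1: pushing the end leaf leaves the middle leaf standing
- guard_clip (a joint): clip about its pin, rad: 0 = shut, arm level across the tops of the stack, lip outside the middle leaf; 1.57 = arm upright; more = leaning outward (stop at 2.2). Friction (0.025 N m) holds it anywhere: push it over from outside, then press it down. It shuts only over leaves that are home; the flare draws in the middle leaf's last few mm
- board_1: green circuit board, 60x85x15 mm, lying left of the guard; a bystander, origin at the centre of its underside
- driver_blue: blue screwdriver, 22x150x24 mm, lying right of the guard; a bystander, origin at the centre of its underside
- snips: blue-handled side cutters, 41x122x10 mm, lying far left at the front; a bystander, origin at the centre of its underside
- desolder_pump: blue desoldering pump, 22x200x24 mm, lying front left; a bystander, origin at the centre of its underside
- marker: black and white pen, 17x135x16 mm, lying in front of the guard's open side; a bystander, origin at the centre of its underside
- multimeter: pocket multimeter, 127x69x40 mm, lying far left; a bystander, origin at the centre of its underside

How it is judged:
On the way, in this order (a step that is already met when the one before it is completed fails the run):
1. the end leaf is folded flat against the middle leaf while that one still stands open (value of joint guard_end below 0.12 rad and value of joint guard_middle above 0.6 rad), for 0.2 s.
2. the middle leaf, with the end leaf inside, is folded home against the fixed leaf (value of joint guard_middle below 0.1 rad and value of joint guard_end below 0.12 rad), for 0.2 s.
3. the clip is down over the folded stack (value of joint guard_middle below 0.07 rad and value of joint guard_end below 0.1 rad and value of joint guard_clip below 0.15 rad), for 0.2 s.
At the end, for the whole second after the job is handed in: The middle leaf is within 0.07 rad (about 10 mm at its end) of home, the end leaf within 0.1 rad of flat between it and the fixed leaf, the clip is within 0.15 rad of fully down, and no tool or part round the guard has moved by more than 30 mm (all of step 3 and not (distance of board_1 from where it was at the start of the episode above 0.03 m) and not (distance of driver_blue from where it was at the start of the episode above 0.03 m) and not (distance of snips from where it was at the start of the episode above 0.03 m) and not (distance of desolder_pump from where it was at the start of the episode above 0.03 m) and not (distance of marker from where it was at the start of the episode above 0.03 m) and not (distance of multimeter from where it was at the start of the episode above 0.03 m)); the robot touches nothing.
It fails at once if a tool or part lying round the guard is moved by more than 30 mm (distance of any of board_1, driver_blue, snips, desolder_pump, marker, multimeter from where it was at the start of the episode above 0.03 m).
It also fails if it takes over 61 s, if anything falls off the work surface, if the arm or the gripper's body presses on something with over 40 N, if the wrist force passes 120 N, or if a joint passes its speed limit or range.

## Robot

A 6-joint arm with a two-finger parallel gripper is mounted at the origin on a cart in front of the work surface, level with it; the furniture and walls round the work are solid. World frame = base frame: x ahead of the robot, y to its left, z up, the work surface at z = 0. Lengths are in m, angles in rad, forces in N, time in s.
With the tool pointing down it reaches from about 0.35 to 0.975 m from the base axis. Payload 4.9 kg.
Tool frame: the origin (TCP) lies midway between the tips of the shut fingers; the grasp point (between the pads) lies 19 mm behind it; z points along the fingers, y is the line along which they close (so a half turn about z gives the same grasp; the last joint's range is limited). The gripper opens to 85 mm and grips with 20 to 120 N. Pads are 22 mm wide; open, the fingers measure 114 mm over their backs; the gripper's body (76 mm by 85 mm) begins 54 mm behind the grasp point. The pads swing forward as they close: fully open they stand 13 mm farther back than shut.
Start: joints at [-1.262, 0.053, 1.613, -0, 1.476, -0.119], TCP at [0.259, -0.569, 0.231] pointing down, gripper open.
Joint ranges: [-3.01, 3.01], [-1.01, 2.22], [0.06, 2.58], [-1.02, 4.17], [0.09, 2.62], [-3.14, 3.14]. Speed limits (rad/s): [2.57, 2.57, 3.14, 3.14, 3.14, 3.14].

## Interface

Orientations are given as a rotation vector (axis times angle).
In Python, from station import ctrl gives the robot as it stands. The module is installed in compiled form; this text tells all that it offers.
- The arm moves only by the shell command python3 -m handwheel 'ROWS' [OPENING] [FORCE]. ROWS is JSON, a list of rows, each a list of 2 entries, a list of its own where there are three numbers: the shift along the tool's x, y, z in cm, then the turn, a rotation vector about the tool's x, y, z in rad. In form: [[[tx, ty, tz], [ax, ay, az]], ...]. A call has 1 to 5 rows; each row is the pose to reach, as a shift and turn from the pose commanded when the call began, along the tool's axes at that moment; what a row does not reach only later rows make up. A row lasts 1/8 s, in which the tool goes at most 62.5 mm and 10.7 degrees, less where a joint would pass 70% of its speed; a pose out of reach is approached as far as the arm can. A call with a gripper value outside its range is refused whole. OPENING is the gripper's target within -1 to 1 (shut at 1, half-way at 0, fully open at -1), set as the call begins (- or left out, the last holds). The fingers move at their own pace and stop on an object; FORCE is the grip in N (left out, the last holds). Time passes only in rows, so rows that repeat a pose let the fingers close. It gives the time, the measured TCP pose, the force, the opening and the grip force at its end, in the units of the state.
- ctrl.get_obs(): the state, without advancing time (a new reading comes with each control period).
- ctrl.get_image(name): name is "side" or "top" or "wrist"; returns the picture (480x640x3 uint8, blue, green, red); there is no depth.
- ctrl.calibration(name): a dict with "fx", "fy", "cx", "cy" (pixels), "R" (3x3) and "t" (3): a world point X has camera coordinates R X + t. Camera axes: x right, y down, z forward; pixel columns grow to the right and rows downward; lengths in m; the calibration is good to about 2 mm. A picture is of the moment at which its call begins: read the wrist's pose just before it. calibration takes no time and is no camera call; for the wrist camera it gives the pose at the moment of the call.
- ctrl.finish_job(): hands the job in; it is judged then, once.
Trained networks look in the newest picture that a camera, given by its name, has taken for a name from the list of things; names that differ only in an ending like _2 or _b are one class to them, and where a whole thing is asked for, a point or a joint stands for the part that bears it (a point fixed in the world has none). Each returns a list of dicts, best first, with "score" (0 to 1); they miss things now and then, are a little off and sometimes report something else, mostly with a low value. They report only what shows in the picture. A call takes as long as a camera call.
- ctrl.look_for(camera, query): "position" ([column, row] in pixels, amid what is visible of it).
- ctrl.landmark_of(camera, query): "position" ([column, row] in pixels: a listed point, or the origin of a listed thing).
The state is a dict: "t": time; "q": joint angles; "dq": joint speeds; "effort": joint torques, N m; "tool_pos": TCP position; "tool_rot": TCP orientation; "contact_force": force on the tool from outside, world axes, zero at the start; "wrist_torque": the same for the moment, N m; "opening": finger opening in m; "grip_force": force on a finger pad.
Only numpy, scipy, OpenCV 4.12 (cv2) and the standard library are available. Lean on these libraries where they do the work, as an engineer would, in place of code of your own. Each camera call takes 0.05 s, during which the arm holds its last target. There are 200 camera calls.

## Working session

There is one attempt and no reset: what is moved stays moved. The work goes in short steps, Python scripts to look and compute and a shell command to move; the robot and the scene stay as the last step left them, time stands still between calls to the robot, and variables do not carry over. Pictures are saved under pics/ and viewed, at most 10 in all, crops included, and the job is handed in when it is done.

```bash
mkdir -p pics; cat > h.py <<'E'
import numpy as np, cv2
from station import ctrl
from scipy.spatial.transform import Rotation as R
def tri(obs):
    A=[];b=[]
    for c,(u,v) in obs:
        P=np.array(c["R"]);t=np.array(c["t"]).ravel()
        x=(u-c["cx"])/c["fx"];y=(v-c["cy"])/c["fy"]
        A+=[P[0]-x*P[2],P[1]-y*P[2]];b+=[x*t[2]-t[0],y*t[2]-t[1]]
    s=np.linalg.lstsq(np.array(A),np.array(b),rcond=None)
    return s[0],np.linalg.norm(np.array(A)@s[0]-np.array(b))
def onz(c,p,z):
    P=np.array(c["R"]);t=np.array(c["t"]).ravel()
    o=-P.T@t;d=P.T@np.array([(p[0]-c["cx"])/c["fx"],(p[1]-c["cy"])/c["fy"],1])
    return o+d*(z-o[2])/d[2]
def tool(p,yaw=None):
    "shift (cm) in tool axes from present pose to world p"
    o=ctrl.get_obs();return R.from_rotvec(o["tool_rot"]).inv().apply(np.array(p)-o["tool_pos"])*100
E
python3 - <<'E'
from h import *
np.set_printoptions(precision=3,suppress=True)
cal={}
for n in("top","side"):
    cv2.imwrite(f"pics/{n}0.png",ctrl.get_image(n));cal[n]=ctrl.calibration(n)
    c=cal[n];print(n,-np.array(c["R"]).T@np.array(c["t"]).ravel(),c["fx"])
for q in["guard","hinge_1","fixed_end","hinge_2","end_edge","clip_pin","clip_lip"]:
    d={}
    for n in("top","side"):
        r=ctrl.landmark_of(n,q)
        if r:d[n]=r[0]; print(q,n,np.round(r[0]["position"],1),round(r[0]["score"],2),len(r))
    if len(d)==2:print("   ",*tri([(cal[n],d[n]["position"]) for n in d]))
    for n in d: print("   ",n,onz(cal[n],d[n]["position"],0 if q=="guard" else .124))
for q in["board_1","driver_blue","snips","desolder_pump","marker","multimeter"]:
    r=ctrl.look_for("top",q)
    if r:print(q,onz(cal["top"],r[0]["position"],.01),r[0]["score"])
o=ctrl.get_obs();print(o["t"],o["tool_pos"],R.from_rotvec(o["tool_rot"]).as_matrix())
E
```

```text
top [0.303 0.152 1.156] 439.88119466115495
side [0.015 1.153 0.68 ] 470.51076958463744
guard side [349.7 228.7] 0.79 1
    side [ 0.538 -0.091  0.   ]
hinge_1 top [457.1 213.6] 0.96 2
hinge_1 side [336.5 180.9] 0.95 2
    [ 0.615 -0.162  0.126] 0.0015577854554252159
    top [ 0.614 -0.163  0.124]
    side [ 0.618 -0.167  0.124]
fixed_end top [396.3 279.4] 0.9 1
fixed_end side [370.1 205.7] 0.83 2
    [ 0.446 -0.011  0.13 ] 0.00561431609342924
    top [ 0.451 -0.011  0.124]
    side [ 0.447 -0.025  0.124]
hinge_2 top [457.1 213.6] 0.96 2
hinge_2 side [336.5 180.9] 0.95 2
    [ 0.615 -0.162  0.126] 0.0015577854554252159
    top [ 0.614 -0.163  0.124]
    side [ 0.618 -0.167  0.124]
end_edge top [458.8 268.5] 0.65 2
end_edge side [378.2 185.9] 0.57 2
    [ 0.474 -0.158  0.133] 0.00446676316780429
    top [ 0.479 -0.16   0.124]
    side [ 0.478 -0.18   0.124]
clip_pin top [393.5 266.4] 0.68 2
clip_pin side [352.6 207. ] 0.84 1
    [ 0.487 -0.004  0.12 ] 0.007321371042324982
    top [ 0.482 -0.005  0.124]
    side [0.489 0.004 0.124]
clip_lip top [396.4 258.8] 0.62 2
clip_lip side [354.3 196.4] 0.48 1
    [ 0.492 -0.009  0.152] 0.00340376355487958
    top [ 0.5   -0.012  0.124]
    side [ 0.515 -0.07   0.124]
board_1 [0.479 0.106 0.01 ] 0.93
driver_blue [ 0.556 -0.316  0.01 ] 0.73
snips [0.51  0.566 0.01 ] 0.64
desolder_pump [0.444 0.457 0.01 ] 0.56
marker [ 0.392 -0.109  0.01 ] 0.67
multimeter [0.612 0.477 0.01 ] 0.65
1.1 [ 0.259 -0.569  0.231] [[ 0.91   0.415 -0.   ]
 [ 0.415 -0.91  -0.   ]
 [-0.     0.    -1.   ]]
```

View pics/top0.png

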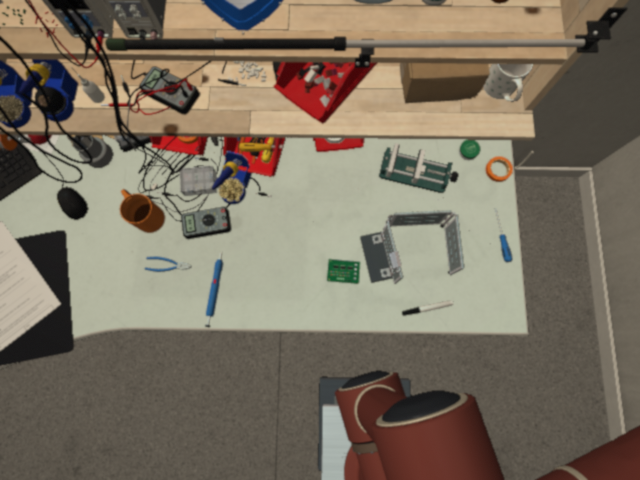

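View pics/side0.png

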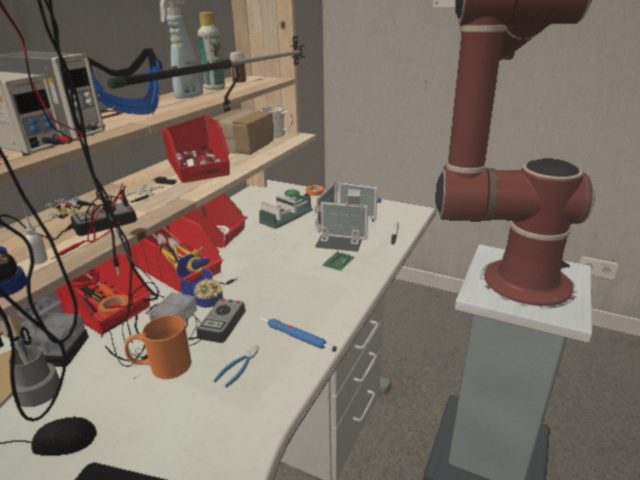

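```bash
python3 - <<'E'
from h import *
np.set_printoptions(precision=3,suppress=True)
for q in["hinge_1","end_edge","fixed_end","clip_pin","clip_lip"]:
  for n in("top","side"):
    c=ctrl.calibration(n)
    for r in ctrl.landmark_of(n,q): print(q,n,np.round(r["position"],1),round(r["score"],2),onz(c,r["position"],.124))
E
```

```text
hinge_1 top [457.1 213.6] 0.96 [ 0.614 -0.163  0.124]
hinge_1 top [389.7 216.8] 0.93 [0.604 0.002 0.124]
hinge_1 side [336.5 180.9] 0.95 [ 0.618 -0.167  0.124]
hinge_1 side [318.8 200.5] 0.62 [0.599 0.002 0.124]
end_edge top [458.8 268.5] 0.65 [ 0.479 -0.16   0.124]
end_edge top [391.6 216.4] 0.23 [ 0.605 -0.003  0.124]
end_edge side [378.2 185.9] 0.57 [ 0.478 -0.18   0.124]
end_edge side [221.  327.6] 0.43 [0.5   0.612 0.124]
fixed_end top [396.3 279.4] 0.9 [ 0.451 -0.011  0.124]
fixed_end side [370.1 205.7] 0.83 [ 0.447 -0.025  0.124]
fixed_end side [377.3 190. ] 0.53 [ 0.469 -0.146  0.124]
clip_pin top [393.5 266.4] 0.68 [ 0.482 -0.005  0.124]
clip_pin top [400.9 280.2] 0.15 [ 0.449 -0.022  0.124]
clip_pin side [352.6 207. ] 0.84 [0.489 0.004 0.124]
clip_lip top [396.4 258.8] 0.62 [ 0.5   -0.012  0.124]
clip_lip top [498.7 235.8] 0.57 [ 0.56  -0.26   0.124]
clip_lip side [354.3 196.4] 0.48 [ 0.515 -0.07   0.124]
```

Top view: the U lies as described, with the fixed leaf from (390,217) to (397,279), the middle leaf to (457,213) and the end leaf to (459,268). The clip is near (394,266) and the marker near (427,308). The side view agrees. I'll move to the right of the end leaf and look with the wrist camera.

```bash
python3 -m handwheel '[[[35,-18,0],[0,0,0.27]],[[35,-18,0],[0,0,0.27]],[[35,-18,0],[0,0,0.27]],[[35,-18,0],[0,0,0.27]],[[35,-18,0],[0,0,0.27]]]' 1; python3 -m handwheel '[[[12,-6,0],[0,0,0]]]' | tail -0; cat > m.py <<'E'
from h import *
np.set_printoptions(precision=3,suppress=True)
import sys
o=ctrl.get_obs();print(o["t"],o["tool_pos"],o["contact_force"],o["opening"]);M=R.from_rotvec(o["tool_rot"]).as_matrix();print(M)
cv2.imwrite(f"pics/{sys.argv[1]}.png",ctrl.get_image("wrist"));c=ctrl.calibration("wrist")
for q,z in[("hinge_1",.124),("fixed_end",.124),("end_edge",.124),("clip_pin",.128),("clip_lip",.155)]:
    for r in ctrl.landmark_of("wrist",q): print(q,np.round(r["position"],1),round(r["score"],2),onz(c,r["position"],z))
E
python3 m.py w0
```

```text
t: 2.22
tool_pos: [0.4538, -0.3218, 0.2316]
tool_rot: [3.131, 0.247, 0.001]
contact_force: [1.6, -1.2, 0.0]
opening: -0.0
grip_force: 0.0
2.35 [ 0.505 -0.285  0.232] [ 0.381 -1.317  0.095] -4.407664931606915e-05
[[ 0.988  0.157  0.001]
 [ 0.157 -0.988 -0.001]
 [ 0.001  0.001 -1.   ]]
hinge_1 [115.8  10.4] 0.9 [ 0.621 -0.149  0.124]
end_edge [136.4 244.2] 0.84 [ 0.486 -0.162  0.124]Exception ignored on flushing sys.stdout:
BrokenPipeError: [Errno 32] Broken pipe
```

```bash
python3 -m handwheel '[[[-3.5,-12,-5],[0,0,0]],[[-3.5,-12,-5],[0,0,0]],[[-3.5,-12,-5],[0,0,0]]]' >/dev/null;python3 m.py w1
```

```text
3.025 [ 0.449 -0.174  0.284] [ 0.451 -0.064  0.194] 0.00013842936823917467
[[ 0.988  0.157  0.004]
 [ 0.157 -0.988 -0.002]
 [ 0.004  0.003 -1.   ]]
fixed_end [119.7 179.9] 0.92 [ 0.455 -0.022  0.124]
end_edge [318.9 179. ] 0.59 [ 0.478 -0.168  0.124]
clip_pin [ 91.7 129.4] 0.64 [ 0.489 -0.004  0.128]
clip_pin [317.  173.4] 0.56 [ 0.483 -0.166  0.128]
clip_lip [ 56.5 130.5] 0.71 [0.488 0.004 0.155]
```

View pics/w1.png

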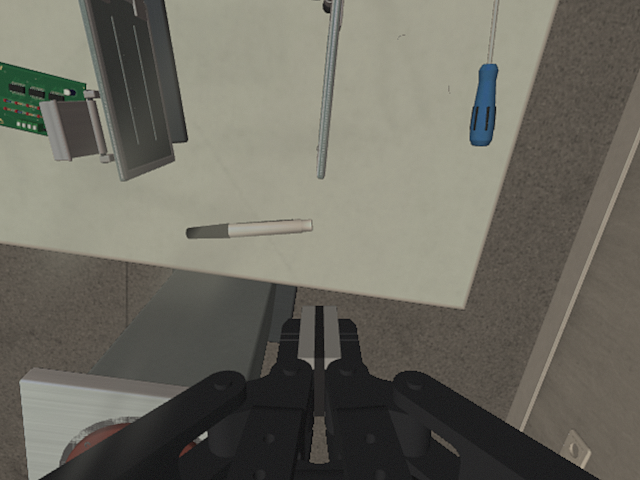

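```bash
python3 -m handwheel '[[[5.6,5,6],[0,0,0]],[[5.6,5,9],[0,0,0]],[[5.6,5,14],[0,0,0]],[[5.6,5,18.9],[0,0,0]],[[5.6,5,18.9],[0,0,0]]]'
python3 - <<'E'
from h import *
np.set_printoptions(precision=2,suppress=True)
for p in[(.512,-.180),(.515,-.1245),(.5455,-.078),(.569,-.063),(.589,-.054),(.597,-.052)]:print(p,tool([*p,.095]))
print(ctrl.get_obs()["t"])
E
```

```text
t: 3.95
tool_pos: [0.5096, -0.2132, 0.0863]
tool_rot: [-3.125, -0.245, 0.016]
contact_force: [0.1, -0.0, -0.3]
opening: 0.0001
grip_force: 0.0
(0.512, -0.18) [ 0.75 -3.25 -0.86]
(0.515, -0.1245) [ 1.91 -8.68 -0.82]
(0.5455, -0.078) [  5.65 -12.8   -0.83]
(0.569, -0.063) [  8.2  -13.92  -0.84]
(0.589, -0.054) [ 10.32 -14.49  -0.86]
(0.597, -0.052) [ 11.14 -14.57  -0.87]
3.95
```

```bash
python3 -m handwheel '[[[0.5,-2,-0.5],[0,0,0]],[[0.8,-4,-0.8],[0,0,0]],[[1.2,-6,-0.8],[0,0,0]],[[1.9,-8.7,-0.8],[0,0,0]],[[3.7,-10.8,-0.8],[0,0,0]]]'; python3 -m handwheel '[[[1,-1.2,0],[0,0,0]],[[2,-2.1,0],[0,0,0]],[[3.2,-2.7,0],[0,0,0]],[[4.5,-3.2,0],[0,0,0]],[[5.5,-3.5,0],[0,0,0]]]'
python3 - <<'E'
from h import *
cv2.imwrite("pics/s1.png",np.vstack([cv2.resize(ctrl.get_image("side")[150:260,240:440],None,fx=3,fy=3)[:300],cv2.resize(ctrl.get_image("top")[190:290,340:540],None,fx=3,fy=3)]))
E
```

```text
t: 4.58
tool_pos: [0.5333, -0.1003, 0.1019]
tool_rot: [3.13, 0.249, 0.003]
contact_force: [-0.3, -2.9, -0.3]
opening: -0.0002
grip_force: 0.8
t: 5.2
tool_pos: [0.5824, -0.0587, 0.1]
tool_rot: [-3.132, -0.247, 0.001]
contact_force: [-0.9, -0.8, -0.7]
opening: -0.0004
grip_force: 0.6
```

View pics/s1.png

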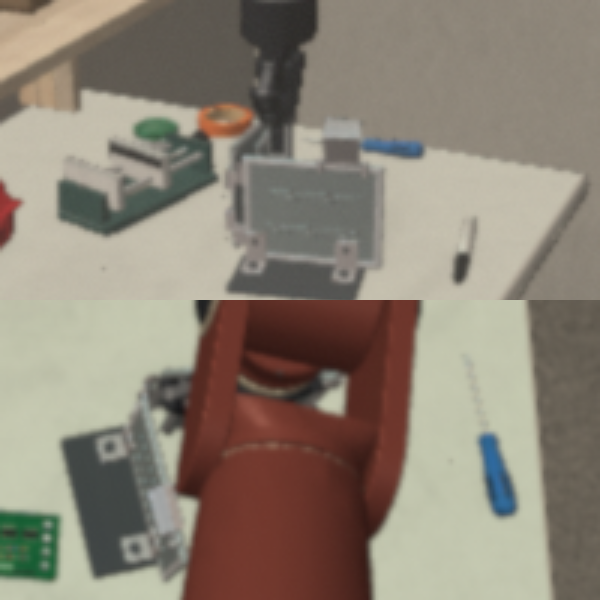

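The end leaf has swung in behind the fixed leaf, and the clip stands open at crop position (342,142). I'll push on until the force shows the stop.

```bash
python3 -m handwheel '[[[0.6,-0.2,0],[0,0,0]],[[1.2,-0.2,0],[0,0,0]],[[1.2,-0.2,0],[0,0,0]]]' |grep -E "pos|force";python3 -m handwheel '[[[0.5,0,0],[0,0,0]],[[1,0,0],[0,0,0]],[[1,0,0],[0,0,0]]]' |grep -E "^t|pos|force"
```

```text
tool_pos: [0.5932, -0.0551, 0.1]
contact_force: [-2.0, -1.3, -1.0]
grip_force: 0.9
t: 6.05
tool_pos: [0.6023, -0.054, 0.0999]
tool_rot: [3.131, 0.247, -0.004]
contact_force: [-4.5, -3.1, 0.7]
grip_force: 2.6
```

```bash
python3 -m handwheel '[[[-3,0.5,0],[0,0,0]],[[-5,1,-5],[0,0,0]],[[-8,3,-11],[0,0,0]],[[-8,3,-16],[0,0,0]],[[-8,3,-20],[0,0,0]]]' >/dev/null;python3 m.py w2
```

```text
6.675 [ 0.53  -0.096  0.304] [-0.32  -0.088  0.305] -0.00010838389445557982
[[ 0.988  0.156  0.006]
 [ 0.156 -0.988 -0.001]
 [ 0.006  0.002 -1.   ]]
hinge_1 [418.5  71.3] 0.74 [ 0.649 -0.154  0.124]
fixed_end [223.9 278.7] 0.59 [ 0.458 -0.024  0.124]
end_edge [229.4  92.6] 0.62 [ 0.612 -0.015  0.124]
clip_pin [206.7 241.1] 0.76 [ 0.492 -0.007  0.128]
clip_lip [182.5 252.9] 0.97 [0.489 0.004 0.155]
clip_lip [417.5  72.3] 0.51 [ 0.645 -0.146  0.155]
```

View pics/w2.png

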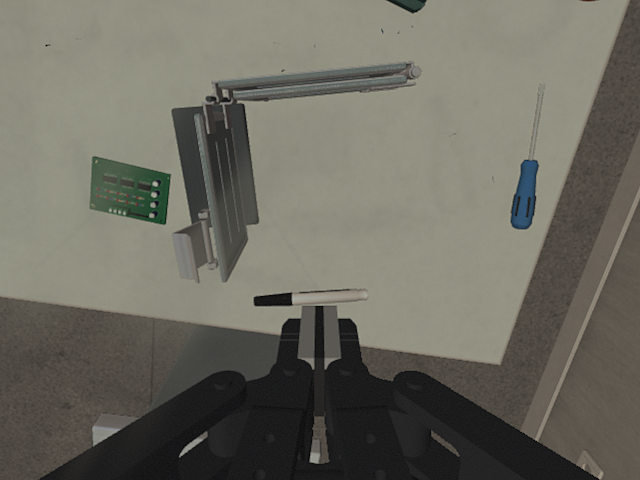

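The end leaf lies parallel and close against the middle leaf: (215–415, 65–85) against (235–410, 80–97). Step 1 looks done. Next I'll plan the fold from behind and check the clearance to the green holder.

```bash
cat > f.py <<'E'
from h import *
np.set_printoptions(precision=2,suppress=True)
h1=np.array([.606,0]);r=.13
def P(deg,off,r=r):
    a=np.radians(deg);u=np.array([np.cos(a),np.sin(a)]);m=np.array([-u[1],u[0]]);return h1+r*u+off*m
if __name__=="__main__":
    c=ctrl.calibration("top")
    for p in[(380,178),(415,190),(450,190),(455,175)]:print("holder",p,onz(c,p,.02),onz(c,p,.06))
    for d,o in[(284,.06),(284,.030),(265,.026),(250,.026),(235,.026),(220,.026),(205,.026),(196,.026),(191,.026),(190,.024)]:
        p=P(d,o);print(d,o,p.round(3),tool([*p,.105]))
E
python3 f.py
```

```text
holder (380, 178) [0.74 0.01 0.02] [0.73 0.02 0.06]
holder (415, 190) [ 0.71 -0.08  0.02] [ 0.7  -0.08  0.06]
holder (450, 190) [ 0.71 -0.18  0.02] [ 0.7  -0.17  0.06]
holder (455, 175) [ 0.76 -0.19  0.02] [ 0.74 -0.18  0.06]
284 0.06 [ 0.7  -0.11] [16.3   4.26 19.31]
284 0.03 [ 0.67 -0.12] [13.31  4.52 19.32]
265 0.026 [ 0.62 -0.13] [ 8.57  5.07 19.33]
250 0.026 [ 0.59 -0.13] [ 5.16  4.46 19.34]
235 0.026 [ 0.55 -0.12] [ 2.03  2.98 19.34]
220 0.026 [ 0.52 -0.1 ] [-0.61  0.75 19.35]
205 0.026 [ 0.5  -0.08] [-2.58 -2.1  19.36]
196 0.026 [ 0.49 -0.06] [-3.39 -4.02 19.36]
191 0.026 [ 0.48 -0.05] [-3.7  -5.13 19.37]
190 0.024 [ 0.48 -0.05] [-3.76 -5.55 19.37]
```

```bash
python3 -m handwheel '[[[6,2,0],[0,0,0]],[[11,4,0],[0,0,0]],[[15,4.4,2],[0,0,0]],[[15,4.4,6],[0,0,0]],[[15,4.4,10],[0,0,0]]]' |grep -E "pos|force"; python3 -m handwheel '[[[0,0,3],[0,0,0]],[[0,0,6],[0,0,0]],[[0,0,9.3],[0,0,0]],[[0,0,9.3],[0,0,0]]]' |grep -E "^t|pos|force"; python3 f.py
```

```text
tool_pos: [0.6834, -0.115, 0.1961]
contact_force: [-0.2, -0.4, -0.8]
grip_force: 0.0
t: 8.1
tool_pos: [0.6801, -0.1143, 0.1009]
tool_rot: [-3.128, -0.247, 0.016]
contact_force: [-0.2, -0.4, 0.5]
grip_force: 0.0
holder (380, 178) [0.74 0.01 0.02] [0.73 0.02 0.06]
holder (415, 190) [ 0.71 -0.08  0.02] [ 0.7  -0.08  0.06]
holder (450, 190) [ 0.71 -0.18  0.02] [ 0.7  -0.17  0.06]
holder (455, 175) [ 0.76 -0.19  0.02] [ 0.74 -0.18  0.06]
284 0.06 [ 0.7  -0.11] [ 1.57 -0.02 -0.43]
284 0.03 [ 0.67 -0.12] [-1.41  0.24 -0.4 ]
265 0.026 [ 0.62 -0.13] [-6.16  0.79 -0.35]
250 0.026 [ 0.59 -0.13] [-9.56  0.17 -0.32]
235 0.026 [ 0.55 -0.12] [-12.69  -1.3   -0.28]
220 0.026 [ 0.52 -0.1 ] [-15.34  -3.54  -0.24]
205 0.026 [ 0.5  -0.08] [-17.31  -6.38  -0.21]
196 0.026 [ 0.49 -0.06] [-18.11  -8.3   -0.19]
191 0.026 [ 0.48 -0.05] [-18.43  -9.41  -0.19]
190 0.024 [ 0.48 -0.05] [-18.48  -9.84  -0.18]
```

```bash
python3 -m handwheel '[[[-1.5,0.3,-0.4],[0,0,0]],[[-4,0.6,-0.4],[0,0,0]],[[-6.5,0.7,-0.4],[0,0,0]],[[-9.5,0.2,-0.4],[0,0,0]],[[-12.5,-1.2,-0.4],[0,0,0]]]' |grep -E "pos|force"; python3 -m handwheel '[[[-1.5,-1,0],[0,0,0]],[[-2.7,-2.3,0],[0,0,0]],[[-3.8,-3.8,0],[0,0,0]],[[-4.8,-5.2,0],[0,0,0]],[[-5,-5.5,0],[0,0,0]]]' |grep -E "^t|pos|force"; python3 f.py|tail -4
```

```text
tool_pos: [0.5597, -0.1244, 0.1146]
contact_force: [3.9, 0.4, 2.2]
grip_force: 1.7
t: 9.35
tool_pos: [0.5014, -0.0769, 0.1136]
tool_rot: [3.13, 0.248, 0.007]
contact_force: [2.9, -2.4, 4.0]
grip_force: 1.9
205 0.026 [ 0.5  -0.08] [-0.25  0.12  0.85]
196 0.026 [ 0.49 -0.06] [-1.05 -1.8   0.85]
191 0.026 [ 0.48 -0.05] [-1.36 -2.91  0.84]
190 0.024 [ 0.48 -0.05] [-1.42 -3.34  0.84]
```

```bash
python3 -m handwheel '[[[-0.5,-0.8,0.8],[0,0,0]],[[-1,-1.6,1],[0,0,0]],[[-1.3,-2.3,1],[0,0,0]],[[-1.4,-2.8,1],[0,0,0]],[[-1.4,-2.8,1],[0,0,0]]]' |grep -E "pos|force";  python3 -m handwheel '[[[0,-0.3,0],[0,0,0]],[[0,-0.6,0],[0,0,0]],[[0,-0.6,0],[0,0,0]]]' |grep -E "^t|pos|force"; python3 f.py|tail -2
```

```text
tool_pos: [0.4825, -0.0534, 0.1008]
contact_force: [4.5, -10.9, -4.9]
grip_force: 4.9
t: 10.35
tool_pos: [0.4825, -0.0532, 0.1015]
tool_rot: [3.114, 0.246, 0.003]
contact_force: [6.6, -33.2, -6.8]
grip_force: 10.6
191 0.026 [ 0.48 -0.05] [ 0.13 -0.26 -0.36]
190 0.024 [ 0.48 -0.05] [ 0.07 -0.69 -0.37]
```

```bash
python3 -m handwheel '[[[0,2,0],[0,0,0]],[[0,5,-3],[0,0,0]],[[2,5,-9],[0,0,0]],[[2,5,-15],[0,0,0]],[[2,5,-19],[0,0,0]]]' >/dev/null;python3 m.py w3
```

```text
10.975 [ 0.509 -0.091  0.294] [ 0.272 -0.361 -0.294] -0.00013531664975073273
[[ 0.987  0.158  0.   ]
 [ 0.158 -0.987  0.001]
 [ 0.    -0.001 -1.   ]]
hinge_1 [210.5  66.5] 0.93 [0.606 0.003 0.124]
hinge_1 [246.3 272.8] 0.78 [ 0.449 -0.039  0.124]
fixed_end [225.5 260.6] 0.63 [ 0.458 -0.02   0.124]
end_edge [213.2  94.6] 0.94 [ 0.587 -0.     0.124]
clip_pin [208.6 222.1] 0.83 [ 0.49  -0.005  0.128]
clip_pin [539.6 138.1] 0.47 [ 0.595 -0.246  0.128]
clip_lip [174.8 230.7] 0.84 [0.488 0.013 0.155]
clip_lip [541.1 142.6] 0.54 [ 0.592 -0.233  0.155]
```

View pics/w3.png

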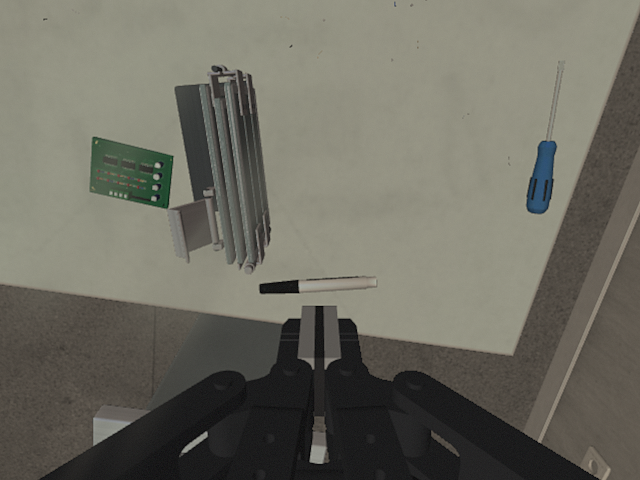

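All three leaves lie parallel and closed (210–265, 70–270). The clip stands open outward at (170–220, 195–260). Next I'll move outside the clip.

```bash
python3 -m handwheel '[[[-0.6,-6,0],[0,0,0]],[[-0.6,-11,0],[0,0,0]],[[-0.6,-13.8,2],[0,0,0]],[[-0.6,-13.8,7],[0,0,0]],[[-0.6,-13.8,12],[0,0,0]]]' |grep -E "pos|force"; python3 -m handwheel '[[[0,0,3.1],[0,0,0]],[[0,0,3.1],[0,0,0]]]' |grep -E "^t|pos|force"
cat > g.py <<'E'
from h import *
np.set_printoptions(precision=2,suppress=True)
a=np.radians(12);y=np.array([-np.sin(a),np.cos(a)]);pin=np.array([.491,-.005])
for o,z in[(.03,.143),(.014,.143),(-.006,.143),(-.006,.163),(-.022,.163),(-.022,.130),(-.022,.127)]:print(o,z,tool([*(pin+o*y),z]))
E
python3 g.py
```

```text
tool_pos: [0.4798, 0.0444, 0.1679]
contact_force: [0.3, 0.2, -0.4]
grip_force: 0.0
t: 12.15
tool_pos: [0.4774, 0.044, 0.135]
tool_rot: [-3.13, -0.248, 0.017]
contact_force: [-0.0, -0.2, 0.1]
grip_force: 0.0
0.03 0.143 [ 0.41  2.06 -0.81]
0.014 0.143 [ 0.49  3.65 -0.81]
-0.006 0.143 [ 0.59  5.65 -0.82]
-0.006 0.163 [ 0.57  5.65 -2.82]
-0.022 0.163 [ 0.65  7.24 -2.83]
-0.022 0.13 [0.69 7.25 0.47]
-0.022 0.127 [0.69 7.25 0.77]
```

```bash
python3 -m handwheel '[[[0.5,1.8,0],[0,0,0]],[[0.5,3.2,0],[0,0,0]],[[0.6,4.5,0],[0,0,0]],[[0.6,5.7,0],[0,0,0]],[[0.6,5.7,0],[0,0,0]]]' |grep -E "^t|pos|force";python3 g.py
python3 - <<'E'
from h import *
cv2.imwrite("pics/s2.png",cv2.resize(ctrl.get_image("side")[140:260,260:440],None,fx=4,fy=4))
E
```

```text
t: 12.78
tool_pos: [0.4965, -0.0129, 0.1406]
tool_rot: [3.131, 0.245, 0.0]
contact_force: [0.2, 0.1, 0.3]
grip_force: 0.0
0.03 0.143 [-0.58 -3.86 -0.25]
0.014 0.143 [-0.49 -2.27 -0.24]
-0.006 0.143 [-0.39 -0.27 -0.24]
-0.006 0.163 [-0.39 -0.27 -2.24]
-0.022 0.163 [-0.3   1.33 -2.24]
-0.022 0.13 [-0.3   1.33  1.06]
-0.022 0.127 [-0.3   1.33  1.36]
```

View pics/s2.png

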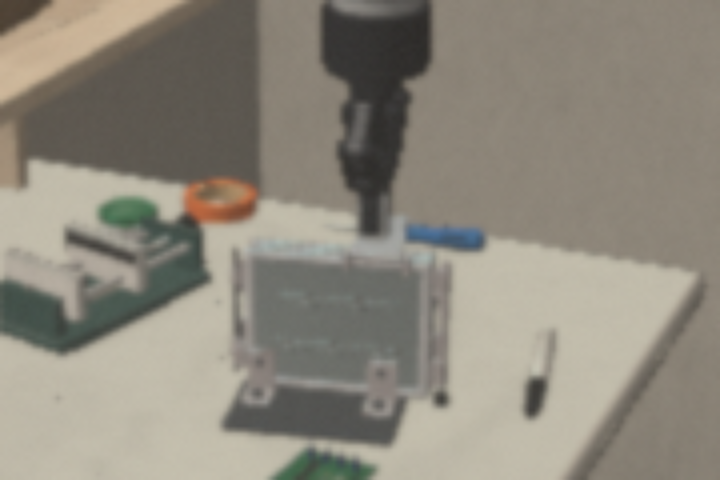

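The clip has gone over inward, at crop (350–405, 225–265), with the finger behind it. I'll lift, move in over the arm and press down.

```bash
python3 -m handwheel '[[[0,-0.3,-3],[0,0,0]],[[-0.3,1.2,-3],[0,0,0]],[[-0.3,1.4,-1.5],[0,0,0]],[[-0.3,1.4,0],[0,0,0]],[[-0.3,1.4,0.7],[0,0,0]]]' |grep -E "^t|pos|force";python3 -m handwheel '[[[0,0,0.4],[0,0,0]],[[0,0,0.8],[0,0,0]],[[0,0,0.8],[0,0,0]]]' |grep -E "^t|pos|force";python3 g.py|tail -1
```

```text
t: 13.45
tool_pos: [0.4939, -0.0258, 0.1303]
tool_rot: [-3.131, -0.247, 0.007]
contact_force: [-1.9, -0.3, 10.7]
grip_force: 6.6
t: 13.82
tool_pos: [0.4942, -0.0258, 0.13]
tool_rot: [-3.131, -0.249, 0.01]
contact_force: [-20.3, 2.4, 32.0]
grip_force: 16.0
-0.022 0.127 [0.13 0.09 0.3 ]
```

```bash
python3 -m handwheel '[[[0,0,-2],[0,0,0]],[[0,2,-7],[0,0,0]],[[0,6,-12],[0,0,0]],[[0,6,-16],[0,0,0]],[[0,6,-16],[0,0,0]]]' >/dev/null;python3 m.py w4; python3 - <<'E'
from h import *
a=cv2.resize(cv2.imread("pics/w4.png")[50:300,150:350],(480,600))
b=cv2.resize(ctrl.get_image("side")[160:250,310:390],(320,360))
c=np.zeros((600,800,3),np.uint8);c[:,:480]=a;c[:360,480:]=b;cv2.imwrite("pics/c4.png",c)
E
```

```text
14.45 [ 0.507 -0.086  0.289] [0.76  0.322 0.837] 0.00022111232687384096
[[ 0.988  0.157  0.007]
 [ 0.157 -0.988 -0.002]
 [ 0.006  0.003 -1.   ]]
hinge_1 [250.2 272.1] 0.68 [ 0.45  -0.037  0.124]
hinge_1 [217.4  67.4] 0.63 [0.599 0.001 0.124]
fixed_end [233.2 265.5] 0.95 [ 0.454 -0.023  0.124]
end_edge [219.7  93.3] 0.94 [ 0.583 -0.002  0.124]
clip_pin [215.8 218.4] 0.56 [ 0.492 -0.007  0.128]
clip_pin [548.6 138.3] 0.38 [ 0.589 -0.238  0.128]
clip_lip [260.3 209.5] 0.79 [ 0.512 -0.042  0.155]
clip_lip [219.6  92. ] 0.42 [ 0.584 -0.009  0.155]
```

View pics/c4.png

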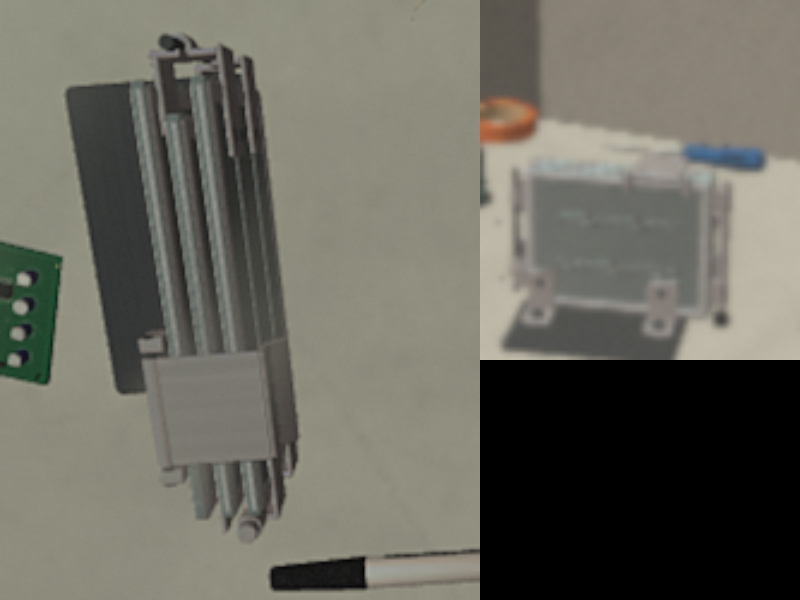

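The clip arm lies level across all three leaves (150–270, 355–465), with the lip outside the middle leaf. The fingertips pressed the arm down to z = 0.130, which is pin height plus the strip. The bystanders are unmoved, so I'll hand in.

```bash
python3 -c "
from station import ctrl
print(ctrl.finish_job())"
```

```text
the job is handed in; nothing more can be done
None
```

I folded the guard in order (end leaf, then middle leaf, then clip pressed down) and handed the job in at about 14.5 s. The last pictures show the stack closed and the clip level across it, with nothing seen to have moved round the guard, but the hand-in gave no verdict.

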